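# Till home, then the spirit level out of the chest aslant

## Robot

A 7-joint arm with a two-finger parallel gripper is mounted at the origin on the work surface. World frame = base frame: x ahead of the robot, y to its left, z up, the work surface at z = 0. Lengths are in m, angles in rad, forces in N, time in s.
With the tool pointing down it reaches from about 0.35 to 0.9 m from the base axis. Payload 8.1 kg.
Tool frame: the origin (TCP) lies at the very end of the fingers, on their centre line; the grasp point (between the pads) lies grip_point_offset behind it (grip_point_offset is the distance from the TCP to the grasp point, in m); z points along the fingers, y is the direction in which the jaws open and shut (so a half turn about z gives the same grasp; the last joint's range is limited). The gripper opens to 92 mm and grips with 3 to 60 N. Pads are 19 mm wide; open, the fingers measure 130 mm over their backs; the gripper's body (75 mm by 190 mm) begins 47 mm behind the grasp point.
Start: joints at [-1.374, 0.434, 0.025, 1.573, -0.012, 1.134, -0.075], TCP at [0.185, 0.597, 0.227] pointing down, gripper open.
Joint ranges: [-2.62, 2.62], [-0.44, 2.09], [-1.27, 1.32], [0.08, 2.57], [-1.32, 4.46], [0.12, 2], [-2.74, 2.74]. Speed limits (rad/s): [2.22, 2.22, 3.01, 3.01, 3.14, 3.14, 3.14].

## Interface

Orientations are given as a rotation vector (axis times angle).
In Python, from cell import * gives the robot as it stands.
- The arm moves only by the tool drive_tool, never from a script. Its argument "increments" is a list of rows, each an object of numbers: "grip": the gripper's target within -1 to 1 (shut at 1, half-way at 0, fully open at -1); "tx", "ty", "tz": the shift along the world's x, y, z normalised to -1 to 1, where 1 is 400 mm; "turn": the turn about the world's z normalised to -1 to 1, where 1 is 60 degrees. In form: [{"grip": .., "tx": .., "ty": .., "tz": .., "turn": ..}, ...]. A call has 1 to 20 rows; each row is the pose to reach, as a shift and turn from the pose measured when the call began; what a row does not reach only later rows make up. A row lasts 1/10 s, in which the tool goes at most 50 mm and 8.59 degrees, less where a joint would pass 70% of its speed; a pose out of reach is approached as far as the arm can. A call with a number of a shift or a turn outside -1 to 1 is refused whole. A call with a gripper value outside its range is refused whole. The fingers move at their own pace and stop on an object; "newtons" is the grip in N (left out, the last holds). Time passes only in rows, so rows that repeat a pose let the fingers close. It gives the time, the measured TCP pose, the force and the opening at its end, in the units of the state.
- observe(): the state, without advancing time (a new reading comes with each control period).
- get_image(name): name is "side" or "top" or "wrist"; returns the picture (384x512x3 uint8, red, green, blue); there is no depth.
- camera_info(name): a dict with "fx", "fy", "cx", "cy" (pixels), "distortion" ([k1, k2, p1, p2, k3] as OpenCV has them; the pictures are not rectified), "eye" and "rotation" of the camera in the world; the wrist camera has in their place "hand_eye" (4x4, takes a point from camera to tool coordinates, whose origin is the TCP and whose axes are the flange's). Camera axes: x right, y down, z forward; pixel columns grow to the right and rows downward; lengths in m; the calibration is good to about 2 mm. A picture is of the moment at which its call begins: read the wrist's pose just before it. camera_info takes no time and is no camera call.
- sign_off(): hands the job in, once; it reports no verdict.
The state is a dict: "clock": time; "joints": joint angles; "dq": joint speeds; "joint_efforts": joint torques, N m; "position": TCP position; "ee_rot": TCP orientation; "force": force on the tool from outside, world axes, zero at the start; "ft_torque": the same for the moment, N m; "width": opening from 0.0 (shut) to 1.0 (fully open).
Only numpy, scipy, OpenCV 4.12 (cv2) and the standard library are available. Lean on these libraries where they do the work, as an engineer would, in place of code of your own. Each camera call takes 0.05 s, during which the arm holds its last target. There are 200 camera calls.

## Task

First slide the loaded grey till of the blue tool chest fully home, then lift the yellow spirit level out through the mouth that this leaves: the mouth is shorter than the level, so it has to come up slanting, mouth end first. Finish while holding it still in the gripper, all of it at least a hand's breadth (80 mm) above the chest's rim and touching nothing but the gripper. The till stays home, and the other things on the slab are left alone.

Things in the scene. Friction and masses are not known exactly. Their poses are not given: they have to be found in the camera images.
- chest: blue steel tool chest, open-topped, fixed. 382 long (its x), 202 wide (y), 111 mm tall; walls, floor 6 mm; inside 370 x 190, 105 mm deep. Origin: centre of underside, on the slab; its x axis points along it to the open-mouth end. Two wooden bearers (20 mm in x, 30 mm tall) cross its inner floor at x = -35 and +140 mm; the level lies on them. The till runs on top of the rim.
- till (a joint): slide of the grey till along the chest, in m: 0 = fully home (a stop) over the chest's -x end, growing towards chest +x, over the mouth (to 0.155); starts at 0.07 to 0.14. About 3 N moves it; it stays where left. Its load of abrasive discs is fixed in it, lower than its walls.
- till_edge (a point): middle of the lower edge of the till's mouth-side (+x) wall, 112 mm above the slab. The till is a tray 156 long (x), 202 wide, 25 mm tall (top 137 mm above the slab). With the till home this edge is at chest x = -35 mm, so the open mouth runs from there to chest x = +185 mm: 220 mm long, 190 mm wide.
- till_knob (a point): centre of the upright red round knob in the middle of the till, 24 mm across, 26 mm tall, centre 153 mm above the slab (knob 140 to 166 mm); moves with the till. At till = 0 it is at chest x = -113 mm, y = 0.
- level_center (a point): centre of the yellow spirit level: straight bar 300 long (its x), 22 thick (y), 38 mm tall (z), about 0.3 kg, evenly weighted, black ends, green vials. Starts upright on the bearers, underside 36 mm above the slab, nearly along the chest, its x to the mouth end, centre at chest x = 13 to 27 mm: its rear part lies under the till even when that is home.
- level_front (a point): centre of the level's end face at its +x end (mouth end), 150 mm from its centre
- level_rear (a point): centre of the level's end face at its -x end (till end), 150 mm from its centre
- hammer: bystander, to be left alone: hammer lying flat, about 280 mm long
- spray_can: bystander, to be left alone: upright spray can with a black cap, 60 mm across, 170 mm tall; origin under its base
- dropper: bystander, to be left alone: small upright white bottle, 36 mm across, 90 mm tall; origin under its base
- tape: bystander, to be left alone: roll of grey tape lying flat, 100 mm across, 45 mm tall; origin under its base
- tub: bystander, to be left alone: open yellow tub, 100 mm across, 100 mm tall; origin under its base
- case: bystander, to be left alone: black spectacle case, 160 x 60 x 33 mm; origin under its base
- chisel: bystander, to be left alone: steel stone chisel lying flat, 208 mm long, 16 mm thick; origin under its middle

How it is judged:
On the way, in this order (a step that is already met when the one before it is completed fails the run):
1. the till is fully home (within 6 mm) while the level still lies in the chest (value of joint till below 0.006 m and height (world z) of level_center below 0.09 m), for 0.2 s.
2. the level slants out of the mouth with the till home: front end above the rim, rear end still below it (value of joint till below 0.012 m and height (world z) of level_front above 0.135 m and height (world z) of level_rear below 0.111 m and contact force between level and the fingers above 1 N), for 0.1 s.
At the end, for the whole second after the job is handed in: The program has ended with the gripper still holding the level at rest (under 0.05 m/s): both its end centres over 180 mm above the slab (some 50 mm clear of the rim), pinched by the fingers (over 2 N), not touching chest or till; the till within 12 mm of home (value of joint till below 0.012 m and height (world z) of each of level_front, level_rear above 0.18 m and contact force between level and the fingers above 2 N and contact force between level and chest below 0.1 N and linear speed of level below 0.05 m/s); the arm keeps its last pose, push and grip.
It fails at once if a bystander is pushed more than 30 mm (distance of any of hammer, spray_can, dropper, tape, tub, case, chisel from where it was at the start of the episode above 0.03 m).
It fails at once if the spray can, the small bottle or the tub is knocked over (angle between any of spray_can, dropper, tub's own z axis and vertical above 0.5 rad).
It also fails if it takes over 51 s, if anything falls off the work surface, if the arm or the gripper's body presses on something with over 40 N, if the wrist force passes 120 N, or if a joint passes its speed limit or range.

## Working session

There is one attempt and no reset: what is moved stays moved. The work goes in short steps, Python scripts to look and compute and a tool call to move; the robot and the scene stay as the last step left them, time stands still between calls to the robot, and variables do not carry over. Pictures are saved under pics/ and viewed, about 8 in all and at most 12, crops included, and the job is handed in when it is done.

Besides the shell and the picture viewer there is one more tool, called after ">>>" in YAML: its name, and indented under it one key for each argument. drive_tool: Moves the arm, as the interface text tells. Its arguments: {"type":"object","properties":{"increments":{"type":"array","items":{"type":"object","properties":{"grip":{"type":"number"},"tx":{"type":"number"},"ty":{"type":"number"},"tz":{"type":"number"},"turn":{"type":"number"}}}},"newtons":{"type":"number"}},"required":["increments"]}

```bash
mkdir -p pics; ls
python3 - <<'E'
from cell import *
import cv2,numpy as np
s=observe();print(s)
for n in("side","top"):
    im=get_image(n);cv2.imwrite(f"pics/{n}0.png",im[:,:,::-1]);print(n,camera_info(n))
print(camera_info("wrist"))
E
```

```text
pics
{'clock': 0.0, 'joints': array([-1.37362793,  0.43520473,  0.02500991,  1.57405957, -0.01160048,
        1.13399264, -0.07512172]), 'dq': array([-1.98071598e-04,  6.66722305e-04, -5.94743353e-04,  4.80356527e-04,
        1.33798508e-03,  1.55801678e-04, -3.62392413e-05]), 'joint_efforts': array([-1.17861258e-03, -6.67858672e+01,  9.84564275e-01, -3.14457464e+01,
       -6.06346875e-02,  4.30490007e-02,  1.66990621e-04]), 'position': array([0.18449109, 0.59663902, 0.22597125]), 'ee_rot': array([-4.69296700e-01, -3.10626670e+00,  2.38341491e-03]), 'force': array([-1.1849633 ,  0.56483343, -0.71513861]), 'ft_torque': array([ 0.00237508, -0.03761812,  0.01762311]), 'width': 0.9990118165812123}
side {'fx': 409.97588751518236, 'fy': 409.97588751518236, 'cx': 260.42085471805854, 'cy': 190.49481262525842, 'distortion': array([-0.07297373,  0.        ,  0.        ,  0.        ,  0.        ]), 'eye': array([0.50483159, 1.18089538, 1.12202309]), 'rotation': array([-0.17287522,  2.82998366, -1.26132603])}
top {'fx': 466.5663438732173, 'fy': 466.5663438732173, 'cx': 260.592676623258, 'cy': 194.85141227403687, 'distortion': array([-0.06285888,  0.        ,  0.        ,  0.        ,  0.        ]), 'eye': array([0.24645517, 0.02789563, 1.87238847]), 'rotation': array([-2.14748003,  2.07852023, -0.2205759 ])}
{'fx': 342.4529510157442, 'fy': 342.4529510157442, 'cx': 256.2257262881014, 'cy': 192.90977214589046, 'distortion': array([0.02988531, 0.        , 0.        , 0.        , 0.        ]), 'hand_eye': array([[-7.03499742e-04, -9.69623818e-01, -2.44599994e-01,
         6.56881219e-02],
       [ 9.99999202e-01, -9.38815016e-04,  8.45454721e-04,
         5.66433329e-04],
       [-1.04940718e-03, -2.44599204e-01,  9.69623705e-01,
        -1.57518020e-01],
       [ 0.00000000e+00,  0.00000000e+00,  0.00000000e+00,
         1.00000000e+00]])}
```

View pics/side0.png

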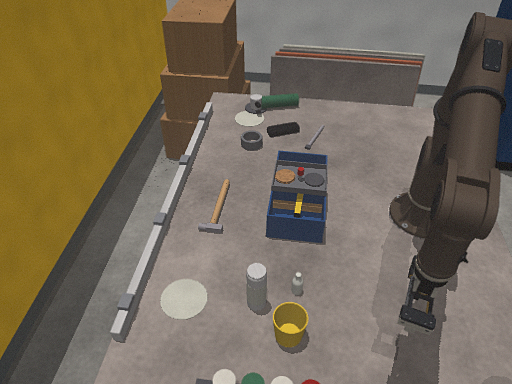

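View pics/top0.png

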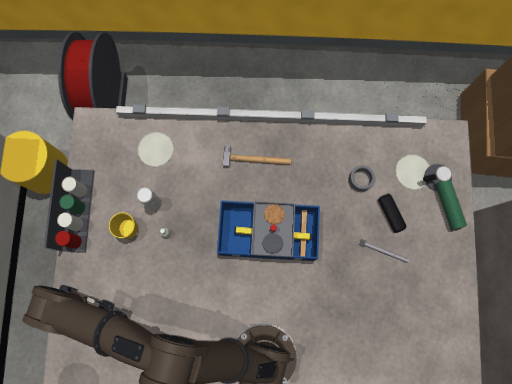

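```bash
cat > h.py <<'E'
from cell import *
import cv2,numpy as np
from scipy.spatial.transform import Rotation as R
def cam(n):
    c=camera_info(n);K=np.array([[c['fx'],0,c['cx']],[0,c['fy'],c['cy']],[0,0,1]])
    if 'eye' in c: return K,c['distortion'],R.from_rotvec(c['rotation']).as_matrix(),c['eye']
    s=observe();T=np.eye(4);T[:3,:3]=R.from_rotvec(s['ee_rot']).as_matrix();T[:3,3]=s['position']
    T=T@c['hand_eye'];return K,c['distortion'],T[:3,:3],T[:3,3]
def ray(C,px,z):
    K,D,Rm,e=C;u=cv2.undistortPoints(np.array(px,float).reshape(-1,1,2),K,D)[:,0]
    d=np.c_[u,np.ones(len(u))]@Rm.T
    return e+d*((z-e[2])/d[:,2])[:,None]
def blobs(im,lo,hi,minA=8):
    m=cv2.inRange(cv2.cvtColor(im,cv2.COLOR_RGB2HSV),lo,hi)
    cs=cv2.findContours(m,cv2.RETR_EXTERNAL,cv2.CHAIN_APPROX_NONE)[0]
    return sorted([c for c in cs if cv2.contourArea(c)>=minA],key=cv2.contourArea,reverse=True)
E
python3 - <<'E'
from h import *
np.set_printoptions(precision=3,suppress=True)
im=cv2.imread('pics/top0.png')[:,:,::-1].copy();C=cam('top')
for n,lo,hi,z in(('red',(0,150,80),(6,255,255),.166),('yel',(22,150,120),(32,255,255),.074),('blue',(105,120,40),(125,255,255),.111)):
    for c in blobs(im,lo,hi):
        r=cv2.minAreaRect(c)
        if 200<r[0][0]<340 and 180<r[0][1]<280: print(n,np.round(r[0]),cv2.contourArea(c),ray(C,[r[0]],z)[0],ray(C,cv2.boxPoints(r),z)[:,:2].tolist())
cv2.imwrite('pics/topc.png',cv2.resize(im[180:280,200:340,::-1],None,fx=5,fy=5,interpolation=2))
E
```

```text
red [273. 227.] 21.5 [ 0.484 -0.019  0.166] [[0.48218553878634884, -0.005616214179399514], [0.49753510046987826, -0.01995205145843475], [0.4849414078475915, -0.03319533505133354], [0.46963587369606186, -0.018856495058905163]]
yel [301. 236.] 70.0 [ 0.468 -0.132  0.074] [[0.4582126533561703, -0.10164942121328256], [0.48037657084930574, -0.10324647121359569], [0.47683820126206944, -0.16281605714622782], [0.45468416739776507, -0.1610767512393851]]
yel [244. 230.] 68.5 [0.481 0.093 0.074] [[0.4716167017249737, 0.12306114932129344], [0.49315182950135883, 0.12233264354349381], [0.49051923254183716, 0.06280864229326141], [0.46900066370572346, 0.0636748791354732]]
blue [268. 230.] 2371.0 [ 0.479 -0.003  0.111] [[0.3809903134811879, 0.1894989892519511], [0.5879092832777012, 0.18844197600709175], [0.5788113404672153, -0.19884050703788617], [0.3722740954781435, -0.1890501007253012]]
```

View pics/topc.png

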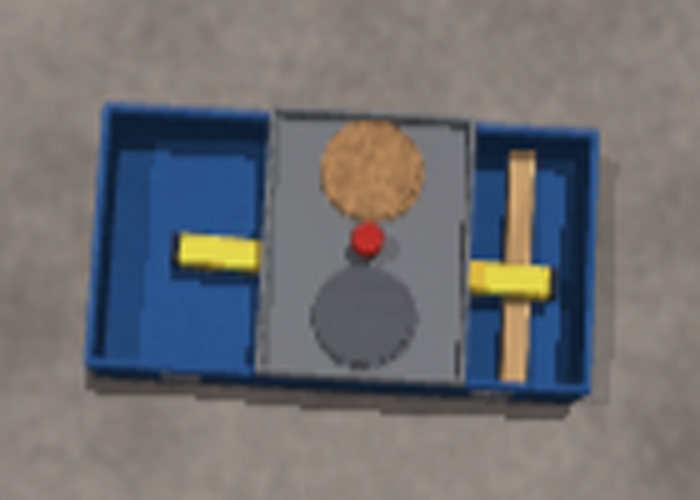

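>>> drive_tool:
  increments:
    - {"tz":0.1,"turn":-0.14,"tx":0.05,"ty":-0.1,"grip":-1}
    - {"tz":0.1,"turn":-0.28,"tx":0.1,"ty":-0.22,"grip":-1}
    - {"tz":0.1,"turn":-0.42,"tx":0.16,"ty":-0.34,"grip":-1}
    - {"tz":0.1,"turn":-0.56,"tx":0.22,"ty":-0.46,"grip":-1}
    - {"tz":0.1,"turn":-0.7,"tx":0.28,"ty":-0.58,"grip":-1}
    - {"tz":0.1,"turn":-0.84,"tx":0.34,"ty":-0.7,"grip":-1}
    - {"tz":0.1,"turn":-0.98,"tx":0.4,"ty":-0.82,"grip":-1}
    - {"tz":0.1,"turn":-1,"tx":0.46,"ty":-0.92,"grip":-1}
    - {"tz":0.1,"turn":-1,"tx":0.5,"ty":-1,"grip":-1}
    - {"tz":0.1,"turn":-1,"tx":0.5,"ty":-1,"grip":-1}

```text
clock: 1.1
position: [0.3864, 0.1913, 0.2662]
ee_rot: [1.968, 2.448, -0.002]
force: [0.5, -0.1, -0.0]
width: 0.998
```

>>> drive_tool:
  increments:
    - {"turn":-0.12,"tx":0.08,"ty":-0.12,"grip":-1}
    - {"turn":-0.25,"tx":0.16,"ty":-0.24,"grip":-1}
    - {"turn":-0.25,"tx":0.24,"ty":-0.36,"grip":-1}
    - {"turn":-0.25,"tx":0.245,"ty":-0.48,"grip":-1}
    - {"turn":-0.25,"tx":0.245,"ty":-0.525,"grip":-1}
    - {"turn":-0.25,"tx":0.245,"ty":-0.525,"grip":-1}
    - {"turn":-0.25,"tx":0.245,"ty":-0.525,"grip":-1}

```text
invalid input
```

Run:
```python
from h import *
np.set_printoptions(precision=3,suppress=True)
C=cam('wrist');im=get_image('wrist');cv2.imwrite('pics/w1.png',im[:,:,::-1])
s=observe();Rm=R.from_rotvec(s['ee_rot']).as_matrix();print(s['position'],Rm[:,1],s['joints'],grip_point_offset)
for c in blobs(im,(0,150,60),(6,255,255),100):
    r=cv2.minAreaRect(c);print('red',r,ray(C,[r[0]],.166)[0])
for c in blobs(im,(22,120,80),(32,255,255),100):
    r=cv2.minAreaRect(c);print('yel',r,ray(C,cv2.boxPoints(r),.074)[:,:2].tolist())
```

```text
[0.386 0.192 0.266] [ 0.977  0.215 -0.001] [-0.988  0.065  0.434  1.979 -0.03   1.105 -0.325] 0.0188
yel ((308.95001220703125, 296.6499938964844), (27.51181411743164, 39.84469223022461), 18.434947967529297) [[0.4584966844552687, 0.04100354469200282], [0.4610394501054337, 0.09014703669934193], [0.49221245932858004, 0.0861448960118194], [0.49055605380500256, 0.036605308861501595]]
```

View pics/w1.png

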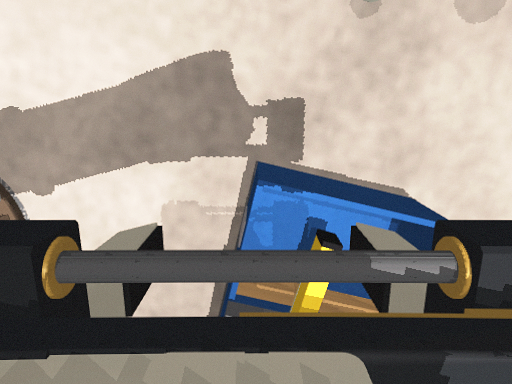

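The wrist view shows the chest's rear compartment and the level's black rear end near (325,240). The move was refused, probably because the rows left out tz.

>>> drive_tool:
  increments:
    - {"tz":0,"turn":-0.12,"tx":0.08,"ty":-0.12,"grip":-1}
    - {"tz":0,"turn":-0.25,"tx":0.16,"ty":-0.24,"grip":-1}
    - {"tz":0,"turn":-0.25,"tx":0.24,"ty":-0.36,"grip":-1}
    - {"tz":0,"turn":-0.25,"tx":0.245,"ty":-0.48,"grip":-1}
    - {"tz":0,"turn":-0.25,"tx":0.245,"ty":-0.525,"grip":-1}
    - {"tz":0,"turn":-0.25,"tx":0.245,"ty":-0.525,"grip":-1}
    - {"tz":0,"turn":-0.25,"tx":0.245,"ty":-0.525,"grip":-1}

```text
clock: 1.85
position: [0.4841, -0.0169, 0.2658]
ee_rot: [-2.271, -2.17, 0.003]
force: [0.1, 1.3, -1.0]
width: 1.002
```

>>> drive_tool:
  increments:
    - {"tz":-0.1,"turn":0,"tx":0,"ty":-0.005,"grip":-1}
    - {"tz":-0.2,"turn":0,"tx":0,"ty":-0.005,"grip":-1}
    - {"tz":-0.3,"turn":0,"tx":0,"ty":-0.005,"grip":-1}
    - {"tz":-0.305,"turn":0,"tx":0,"ty":-0.005,"grip":-1}
    - {"tz":-0.305,"turn":0,"tx":0,"ty":-0.005,"grip":1}
    - {"tz":-0.305,"turn":0,"tx":0,"ty":-0.005,"grip":1}
    - {"tz":-0.305,"turn":0,"tx":0,"ty":-0.005,"grip":1}
    - {"tz":-0.305,"turn":0,"tx":0,"ty":-0.005,"grip":1}
    - {"tz":-0.305,"turn":0,"tx":0,"ty":-0.005,"grip":1}
    - {"tz":-0.305,"turn":0,"tx":0,"ty":-0.005,"grip":1}
  newtons: 25

```text
clock: 2.85
position: [0.4843, -0.0188, 0.1442]
ee_rot: [-2.271, -2.17, 0.001]
force: [-0.7, -0.5, 1.0]
width: 0.525
```

>>> drive_tool:
  increments:
    - {"tz":0,"turn":0,"tx":0,"ty":0,"grip":1}
    - {"tz":0,"turn":0,"tx":0,"ty":0,"grip":1}
    - {"tz":0,"turn":0,"tx":0,"ty":0,"grip":1}
    - {"tz":0,"turn":0,"tx":0,"ty":0,"grip":1}
    - {"tz":0,"turn":0,"tx":0,"ty":0,"grip":1}
    - {"tz":0,"turn":0,"tx":0,"ty":0,"grip":1}
    - {"tz":0,"turn":0,"tx":0,"ty":0,"grip":1}
    - {"tz":0,"turn":0,"tx":0.001,"ty":0.03,"grip":1}
    - {"tz":0,"turn":0,"tx":0.002,"ty":0.06,"grip":1}
    - {"tz":0,"turn":0,"tx":0.003,"ty":0.09,"grip":1}
    - {"tz":0,"turn":0,"tx":0.004,"ty":0.12,"grip":1}
    - {"tz":0,"turn":0,"tx":0.005,"ty":0.15,"grip":1}
    - {"tz":0,"turn":0,"tx":0.006,"ty":0.18,"grip":1}
    - {"tz":0,"turn":0,"tx":0.007,"ty":0.21,"grip":1}
    - {"tz":0,"turn":0,"tx":0.007,"ty":0.24,"grip":1}
    - {"tz":0,"turn":0,"tx":0.007,"ty":0.24,"grip":1}

```text
clock: 4.45
position: [0.4866, 0.0806, 0.1442]
ee_rot: [-2.266, -2.172, 0.001]
force: [-4.5, 3.6, 4.9]
width: 0.254
```

>>> drive_tool:
  increments:
    - {"tz":0,"turn":0,"tx":0,"ty":0.015,"grip":1}
    - {"tz":0,"turn":0,"tx":0.001,"ty":0.03,"grip":1}
    - {"tz":0,"turn":0,"tx":0.001,"ty":0.045,"grip":1}
    - {"tz":0,"turn":0,"tx":0.002,"ty":0.06,"grip":1}
    - {"tz":0,"turn":0,"tx":0.002,"ty":0.07,"grip":1}
    - {"tz":0,"turn":0,"tx":0.002,"ty":0.07,"grip":1}

```text
clock: 5.05
position: [0.4872, 0.1099, 0.1442]
ee_rot: [-2.264, -2.173, 0.0]
force: [-2.9, 0.6, 3.5]
width: 0.254
```

>>> drive_tool:
  increments:
    - {"tz":0,"turn":0,"tx":0,"ty":0.01,"grip":1}
    - {"tz":0,"turn":0,"tx":0,"ty":0.02,"grip":1}
    - {"tz":0,"turn":0,"tx":0,"ty":0.03,"grip":1}
    - {"tz":0,"turn":0,"tx":0,"ty":0.03,"grip":1}

```text
clock: 5.45
position: [0.4873, 0.113, 0.144]
ee_rot: [2.273, 2.165, -0.012]
force: [-2.1, -32.5, 7.6]
width: 0.254
```

>>> drive_tool:
  increments:
    - {"tz":0,"turn":0,"tx":0,"ty":-0.002,"grip":1}
    - {"tz":0,"turn":0,"tx":0,"ty":-0.002,"grip":-1}
    - {"tz":0,"turn":0,"tx":0,"ty":-0.002,"grip":-1}
    - {"tz":0,"turn":0,"tx":0,"ty":-0.002,"grip":-1}
    - {"tz":0,"turn":0,"tx":0,"ty":-0.002,"grip":-1}
    - {"tz":0,"turn":0,"tx":0,"ty":-0.002,"grip":-1}
    - {"tz":0.1,"turn":0,"tx":0,"ty":-0.002,"grip":-1}
    - {"tz":0.2,"turn":0,"tx":0,"ty":-0.04,"grip":-1}
    - {"tz":0.3,"turn":0,"tx":0,"ty":-0.15,"grip":-1}
    - {"tz":0.3,"turn":0,"tx":-0.02,"ty":-0.27,"grip":-1}
    - {"tz":0.3,"turn":0,"tx":-0.04,"ty":-0.39,"grip":-1}
    - {"tz":0.3,"turn":0,"tx":-0.04,"ty":-0.51,"grip":-1}
    - {"tz":0.3,"turn":0,"tx":-0.04,"ty":-0.63,"grip":-1}
    - {"tz":0.3,"turn":0,"tx":-0.04,"ty":-0.63,"grip":-1}
    - {"tz":0.3,"turn":0,"tx":-0.04,"ty":-0.63,"grip":-1}

```text
clock: 6.95
position: [0.471, -0.1401, 0.264]
ee_rot: [2.276, 2.161, -0.011]
force: [-0.7, 1.4, -0.9]
width: 1.001
```

```bash
cat > look.py <<'E'
from h import *
import sys
np.set_printoptions(precision=4,suppress=True)
C=cam('wrist');im=get_image('wrist');cv2.imwrite(sys.argv[1],im[:,:,::-1])
s=observe();Rm=R.from_rotvec(s['ee_rot']).as_matrix();print(s['position'],'jaw',Rm[:,1],s['joints'])
for c in blobs(im,(22,120,80),(32,255,255),100):
    r=cv2.minAreaRect(c);print('yel',r,'\n',ray(C,cv2.boxPoints(r),.074)[:,:2])
for c in blobs(im,(0,150,60),(6,255,255),100):
    r=cv2.minAreaRect(c);print('red',r[0],ray(C,[r[0]],.166)[0])
E
python3 look.py pics/w2.png
```

```text
[ 0.4713 -0.1385  0.2638] jaw [ 0.9988 -0.0491 -0.0032] [-0.4737  0.2075  0.7855  1.878  -0.1542  1.1219  0.3194]
yel ((256.0, 96.0), (192.0, 24.0), 90.0) 
 [[ 0.4676  0.0181]
 [ 0.4893  0.017 ]
 [ 0.4815 -0.1625]
 [ 0.4564 -0.1612]]
```

View pics/w2.png

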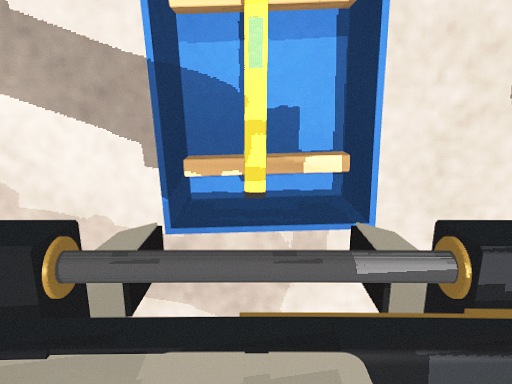

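>>> drive_tool:
  increments:
    - {"tz":-0.1,"turn":0,"tx":0,"ty":0.024,"grip":-0.4}
    - {"tz":-0.2,"turn":0,"tx":0,"ty":0.024,"grip":-0.4}
    - {"tz":-0.3,"turn":0,"tx":0,"ty":0.024,"grip":-0.4}
    - {"tz":-0.38,"turn":0,"tx":0,"ty":0.024,"grip":-0.4}
    - {"tz":-0.44,"turn":0,"tx":0,"ty":0.024,"grip":-0.4}
    - {"tz":-0.48,"turn":0,"tx":0,"ty":0.024,"grip":-0.4}
    - {"tz":-0.51,"turn":0,"tx":0,"ty":0.024,"grip":-0.4}
    - {"tz":-0.532,"turn":0,"tx":0,"ty":0.024,"grip":-0.4}
    - {"tz":-0.532,"turn":0,"tx":0,"ty":0.024,"grip":-0.4}

```text
clock: 7.9
position: [0.4711, -0.128, 0.0504]
ee_rot: [2.273, 2.167, -0.012]
force: [-0.9, 1.0, -0.5]
width: 0.702
```

>>> drive_tool:
  increments:
    - {"tz":0,"turn":0,"tx":0,"ty":0,"grip":1}
    - {"tz":0,"turn":0,"tx":0,"ty":0,"grip":1}
    - {"tz":0,"turn":0,"tx":0,"ty":0,"grip":1}
    - {"tz":0,"turn":0,"tx":0,"ty":0,"grip":1}
    - {"tz":0,"turn":0,"tx":0,"ty":0,"grip":1}
    - {"tz":0,"turn":0,"tx":0,"ty":0,"grip":1}
    - {"tz":0,"turn":0,"tx":0,"ty":0,"grip":1}
    - {"tz":0,"turn":0,"tx":0,"ty":0,"grip":1}
    - {"tz":0,"turn":0,"tx":0,"ty":0,"grip":1}
  newtons: 14

```text
clock: 8.8
position: [0.471, -0.128, 0.0504]
ee_rot: [2.273, 2.167, -0.012]
force: [-1.8, 0.4, 5.3]
width: 0.237
```

>>> drive_tool:
  increments:
    - {"tz":0.033,"turn":0,"tx":0,"ty":0.006,"grip":1}
    - {"tz":0.067,"turn":0,"tx":0,"ty":0.015,"grip":1}
    - {"tz":0.1,"turn":0,"tx":0,"ty":0.027,"grip":1}
    - {"tz":0.13,"turn":0,"tx":0.002,"ty":0.04,"grip":1}
    - {"tz":0.143,"turn":0,"tx":0.001,"ty":0.03,"grip":1}
    - {"tz":0.155,"turn":0,"tx":0,"ty":0.018,"grip":1}
    - {"tz":0.175,"turn":0,"tx":0,"ty":0.008,"grip":1}
    - {"tz":0.198,"turn":0,"tx":0,"ty":0,"grip":1}
    - {"tz":0.198,"turn":0,"tx":0,"ty":0,"grip":1}

```text
clock: 9.7
position: [0.4715, -0.1293, 0.1308]
ee_rot: [2.274, 2.164, -0.011]
force: [1.0, 0.6, -1.5]
width: 0.236
```

Run:
```python
from h import *
im=get_image('side');cv2.imwrite('pics/s1.png',cv2.resize(im[110:270,230:390,::-1],None,fx=3.5,fy=3.5,interpolation=2))
s=observe();print(s['force'],s['ft_torque'],s['width'])
```

```text
[ 0.65071543 -0.49948516 -1.21917664] [-0.15143753 -0.04319999 -0.02778151] 0.23839293692937907
```

View pics/s1.png

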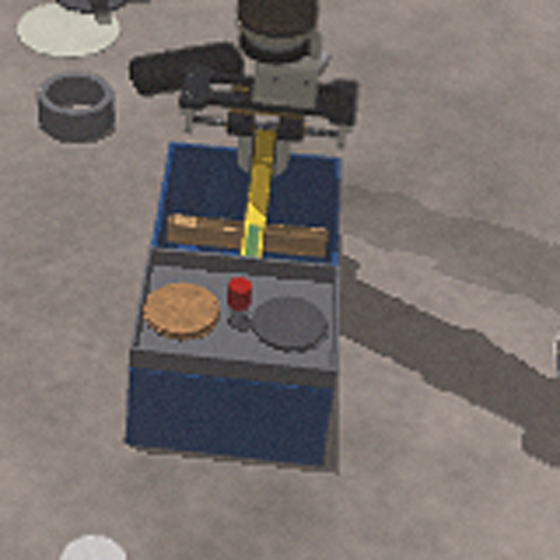

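Crop shows the till home and the level slanting up in the fingers (pixels (265,130) to (250,250)). Continuing along the path.

>>> drive_tool:
  increments:
    - {"tz":0.03,"turn":0,"tx":0,"ty":0,"grip":1}
    - {"tz":0.0625,"turn":0,"tx":0,"ty":0,"grip":1}
    - {"tz":0.1,"turn":0,"tx":0,"ty":0.01,"grip":1}
    - {"tz":0.14,"turn":0,"tx":0,"ty":0.02,"grip":1}
    - {"tz":0.18,"turn":0,"tx":0,"ty":0.032,"grip":1}
    - {"tz":0.215,"turn":0,"tx":0,"ty":0.045,"grip":1}
    - {"tz":0.25,"turn":0,"tx":0,"ty":0.054,"grip":1}
    - {"tz":0.28,"turn":0,"tx":0,"ty":0.06,"grip":1}
    - {"tz":0.29,"turn":0,"tx":0,"ty":0.035,"grip":1}
    - {"tz":0.302,"turn":0,"tx":0,"ty":0.008,"grip":1}
    - {"tz":0.31,"turn":0,"tx":0,"ty":-0.018,"grip":1}
    - {"tz":0.32,"turn":0,"tx":0,"ty":-0.043,"grip":1}
    - {"tz":0.32,"turn":0,"tx":0,"ty":-0.043,"grip":1}

```text
clock: 11.05
position: [0.4712, -0.1484, 0.2586]
ee_rot: [2.277, 2.16, -0.012]
force: [0.5, -1.0, -2.5]
width: 0.237
```

Run:
```python
from h import *
im=get_image('side');cv2.imwrite('pics/s2.png',cv2.resize(im[110:270,230:390,::-1],None,fx=3.5,fy=3.5,interpolation=2))
s=observe();print(s['force'],s['ft_torque'],s['width'])
```

```text
[-0.12089512  0.17209131 -2.7048997 ] [-0.22134702  0.0610028   0.04011074] 0.23795162175082532
```

View pics/s2.png

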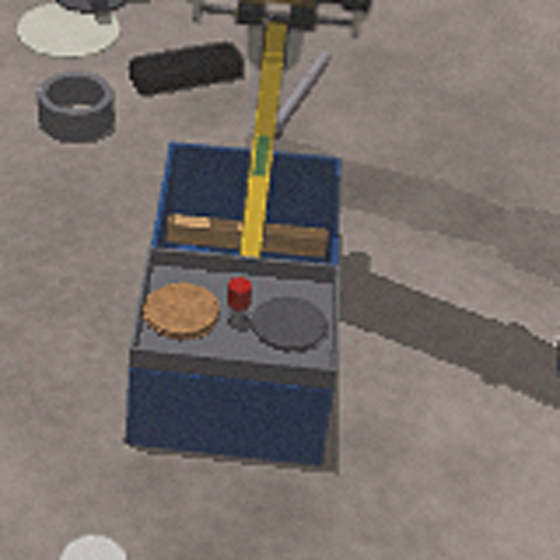

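>>> drive_tool:
  increments:
    - {"tz":0.01,"turn":0,"tx":-0.002,"ty":-0.03,"grip":1}
    - {"tz":0.02,"turn":0,"tx":-0.003,"ty":-0.06,"grip":1}
    - {"tz":0.03,"turn":0,"tx":-0.005,"ty":-0.09,"grip":1}
    - {"tz":0.04,"turn":0,"tx":-0.006,"ty":-0.12,"grip":1}
    - {"tz":0.04,"turn":0,"tx":-0.006,"ty":-0.12,"grip":1}

```text
clock: 11.6
position: [0.4687, -0.1978, 0.275]
ee_rot: [2.278, 2.157, -0.011]
force: [1.3, -0.2, -3.4]
width: 0.237
```

Run:
```python
from h import *
im=get_image('side');a=cv2.resize(im[110:270,250:350,::-1],None,fx=3.5,fy=3.5,interpolation=2)
im=get_image('top');b=cv2.resize(im[180:280,200:340,::-1],None,fx=3.2,fy=3.2,interpolation=2)
o=np.zeros((560,350+448,3),np.uint8);o[:,:350]=a;o[:320,350:]=b;cv2.imwrite('pics/s3.png',o)
s=observe();print(s['force'],s['ft_torque'],s['width'])
```

```text
[-0.02046767  0.44208509 -2.70419019] [-0.25632299  0.03755702  0.04152583] 0.24025612967844479
```

View pics/s3.png

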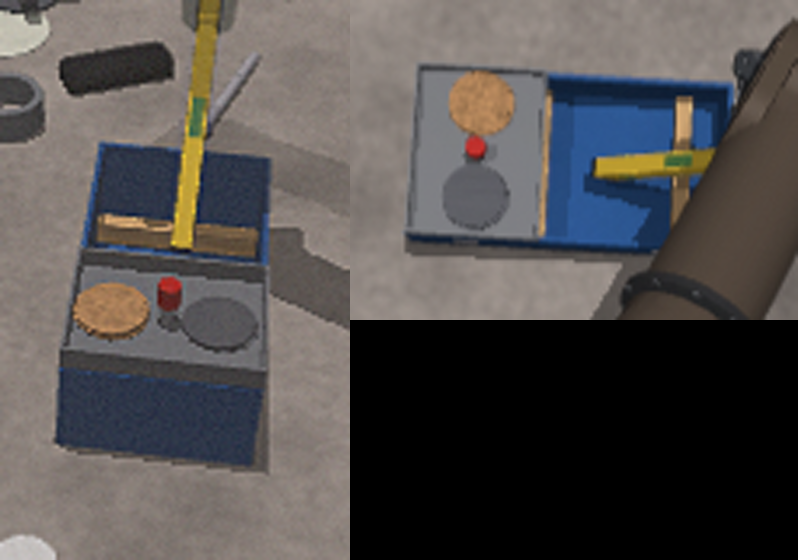

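>>> drive_tool:
  increments:
    - {"tz":0,"turn":0,"tx":0,"ty":0,"grip":1}
    - {"tz":0.03,"turn":0,"tx":0,"ty":0,"grip":1}
    - {"tz":0.07,"turn":0,"tx":0,"ty":0,"grip":1}
    - {"tz":0.12,"turn":0,"tx":0,"ty":0,"grip":1}
    - {"tz":0.17,"turn":0,"tx":0,"ty":0,"grip":1}
    - {"tz":0.22,"turn":0,"tx":0,"ty":0,"grip":1}
    - {"tz":0.27,"turn":0,"tx":0,"ty":0,"grip":1}
    - {"tz":0.32,"turn":0,"tx":0,"ty":0,"grip":1}
    - {"tz":0.37,"turn":0,"tx":0,"ty":0,"grip":1}
    - {"tz":0.42,"turn":0,"tx":0,"ty":0,"grip":1}
    - {"tz":0.47,"turn":0,"tx":0,"ty":0,"grip":1}
    - {"tz":0.52,"turn":0,"tx":0,"ty":0,"grip":1}
    - {"tz":0.55,"turn":0,"tx":0,"ty":0,"grip":1}
    - {"tz":0.55,"turn":0,"tx":0,"ty":0,"grip":1}
    - {"tz":0.55,"turn":0,"tx":0,"ty":0,"grip":1}
    - {"tz":0.55,"turn":0,"tx":0,"ty":0,"grip":1}
    - {"tz":0.55,"turn":0,"tx":0,"ty":0,"grip":1}
  newtons: 30

```text
clock: 13.4
position: [0.4685, -0.1952, 0.4936]
ee_rot: [2.278, 2.162, -0.012]
force: [-0.2, 0.1, -3.2]
width: 0.238
```

Run:
```python
from h import *
np.set_printoptions(precision=3,suppress=True)
im=get_image('side');a=cv2.resize(im[50:270,230:380,::-1],None,fx=2.7,fy=2.7,interpolation=2)
im=get_image('top');b=cv2.resize(im[180:280,200:340,::-1],None,fx=2.8,fy=2.8,interpolation=2)
o=np.zeros((594,800,3),np.uint8);o[:,:405]=a[:594];o[:280,405:797]=b;cv2.imwrite('pics/s4.png',o)
s=observe();print(s['force'],s['ft_torque'],s['width'],s['position'],s['dq'])
C=cam('top')
for c in blobs(im,(0,150,80),(6,255,255)):
    r=cv2.minAreaRect(c)
    if 200<r[0][0]<340 and 180<r[0][1]<280: print('knob',ray(C,[r[0]],.166)[0])
```

```text
[-0.056 -0.786 -4.011] [-0.306  0.036 -0.014] 0.2338118492617091 [ 0.469 -0.195  0.494] [ 0.001  0.     0.002 -0.003 -0.001 -0.001  0.001]
knob [0.488 0.109 0.166]
```

View pics/s4.png

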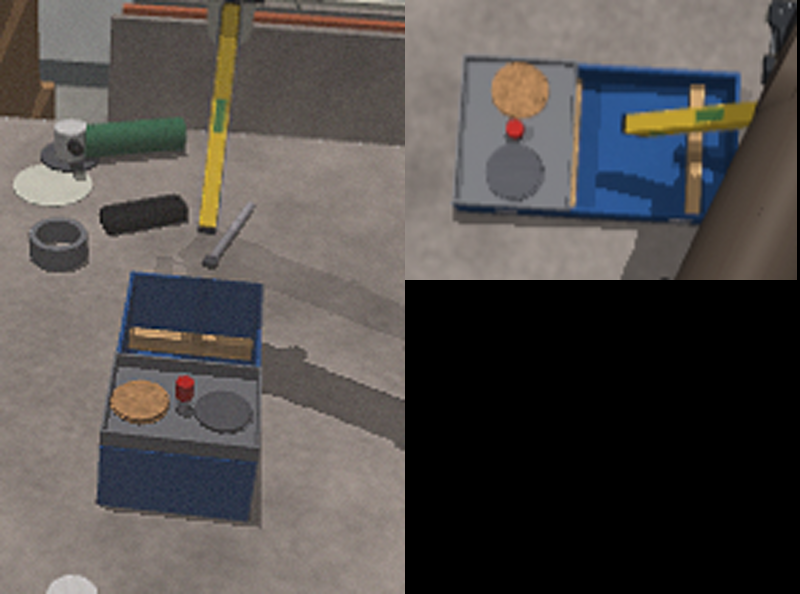

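Level hangs slanted well above the chest, with its rear end at side crop (208,228) and top crop (625,123). The till is home, with the knob at y=0.109. I'll triangulate the rear end and hand in if it is high enough.

Run:
```python
from h import *
from scipy.optimize import minimize_scalar
S,T=cam('side'),cam('top')
f=lambda z:np.linalg.norm(ray(S,[(307,134.4)],z)-ray(T,[(278.6,223.9)],z))
r=minimize_scalar(f,bounds=(.05,.6),method='bounded');print(r.x,r.fun,ray(S,[(307,134.4)],r.x))
s=observe();print(s['clock'],s['width'],s['force'])
if r.x>.23 and r.fun<.03: print(sign_off())
```

```text
0.3073976470741106 0.0013267349823514163 [[ 0.47461001 -0.03311537  0.30739765]]
13.5 0.2338118492617091 [-0.05582582 -0.78622289 -4.0106185 ]
the job is handed in; nothing more can be done
None
```

I slid the till home by its knob until it met the stop, where the force rose to about 32 N. I then pinched the level near its mouth end, drew it up slanting through the mouth, and handed in at 13.5 s with it still held.

**Last checks, none of which disagreed:**
- **Height:** the level's rear end, its lowest point, is about 307 mm above the slab by two-view triangulation (rays within 1.3 mm). That is about 196 mm above the rim. The front end is up at the gripper, with the tool tip at 494 mm.
- **Grip:** the jaws are shut on the level at about 21.5 mm opening with 30 N set. The wrist carries about 3–4 N, roughly the level's weight, and the arm is at rest.
- **Till:** the knob still measures at y = 0.109 m, against about 0.111–0.113 m at the stop. That is within the camera's error of home.
- **Bystanders:** the ones in view in the last pictures look unmoved, and I felt no contact with any of them. I did not measure their positions at the end.

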